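# Set out radio parts on their service mats

## Robot

A 6-joint arm with a two-finger parallel gripper is mounted at the origin on the work surface. World frame = base frame: x ahead of the robot, y to its left, z up, the work surface at z = 0. Lengths are in m, angles in degrees, forces in N, time in s.
With the tool pointing down it reaches from about 0.4 to 0.825 m from the base axis. Payload 7 kg.
Tool frame: the origin (TCP) lies midway between the tips of the shut fingers; the grasp point (between the pads) lies 19 mm behind it (ctrl.hold_point_z is the distance from the TCP to the grasp point, in m); z points along the fingers, y is the line along which they close (so a half turn about z gives the same grasp; the last joint's range is limited). The gripper opens to 88 mm and grips with 3 to 60 N. Pads are 19 mm wide; open, the fingers measure 130 mm over their backs; the gripper's body (78 mm by 193 mm) begins 47 mm behind the grasp point.
Start: joints at [-58.092, 20.546, 0.682, 0, -70.136, -16.507], TCP at [0.179, -0.651, 0.227] pointing down, gripper open.
Joint ranges: [-176.03, 176.03], [-82.01, 121.73], [-58.28, 71.71], [-173.87, 95.51], [-174.79, -0.11], [-173.66, 173.66]. Speed limits (degrees/s): [136.94, 136.94, 172.46, 180, 180, 180].

## Interface

Orientations are given as [roll, pitch, yaw] about the fixed x, y, z axes, in that order (R = Rz(yaw) Ry(pitch) Rx(roll)).
In Python, from plant import ctrl gives the robot as it stands.
- The arm moves only by the tool apply_moves, never from a script. Its argument "deltas" is a list of rows, each an object with "fingers": the finger opening in mm, from 0 to 87.6; "delta_pos": the shift along the tool's x, y, z in mm, a list of three; "angular": the turn, a rotation vector about the tool's x, y, z in degrees, a list of three. A call has 1 to 10 rows; each row is the pose to reach, as a shift and turn from the pose commanded when the call began, along the tool's axes at that moment; what a row does not reach only later rows make up. A row lasts 1/10 s, in which the tool goes at most 50 mm and 8.59 degrees, less where a joint would pass 70% of its speed; a pose out of reach is approached as far as the arm can. A call with a gripper value outside its range is refused whole. The fingers move at their own pace and stop on an object; the grip force is fixed at half the most. Time passes only in rows, so rows that repeat a pose let the fingers close. It gives the time, the measured TCP pose, the force, the opening and the grip force at its end, in the units of the state.
- ctrl.get_obs(): the state, without advancing time (a new reading comes with each control period).
- ctrl.snapshot(name): name is "scene" or "top" or "wrist"; returns the picture (420x560x3 uint8, red, green, blue); there is no depth.
- ctrl.camera_params(name): a dict with "fx", "fy", "cx", "cy" (pixels), "cam_to_world" (4x4, takes a point from camera to world coordinates); the wrist camera has in their place "mount" (4x4, takes a point from camera to tool coordinates, whose origin is the TCP and whose axes are the flange's). Camera axes: x right, y up, looking along -z (the intrinsics and any distortion apply to the point x, -y, -z); pixel columns grow to the right and rows downward; lengths in m; the calibration is good to about 2 mm. A picture is of the moment at which its call begins: read the wrist's pose just before it. camera_params takes no time and is no camera call.
- ctrl.close_job(): hands the job in; it is judged then, once.
The state is a dict: "clock": time; "joint_pos": joint angles; "qvel": joint speeds; "tau": joint torques, N m; "tool_pos": TCP position; "orientation": TCP orientation; "force": force on the tool from outside, world axes, zero at the start; "moment": the same for the moment, N m; "opening": finger opening in m; "gripper_force": force on a finger pad.
Only numpy, scipy, OpenCV 4.12 (cv2) and the standard library are available. Lean on these libraries where they do the work, as an engineer would, in place of code of your own. Each camera call takes 0.05 s, during which the arm holds its last target. There are 200 camera calls.

## Task

The parts taken out of the portable radio are to be laid out for testing: set the transformer, the blue capacitor, the loudspeaker and the finned heat sink each upright on the black mat printed with its own white outline, centred on the outline and, for the two oblong parts, turned in line with it (either way round). Set the parts down, do not drop them or tip them over, and leave the yellow meter and the red solder spool where they are.

Things in the scene. Friction and masses are not known exactly. Their poses are not given: they have to be found in the camera images.
- transformer_mid (a point): Small mains transformer, dark iron core with a copper coil and a yellow band, loose, about 0.35 kg. Steel base plate 64 (x) x 44 (y) x 4 mm; core 54 x 30 mm, 46 mm high overall; coil 34 (x) x 44 (y) mm between heights 8 and 40 mm. Point at its centre, 23 mm above its underside; z up, x along its long side. Grip across y (44 mm) on the coil's flat sides, in the middle of its length.
- capacitor_mid (a point): Blue electrolytic capacitor with a silver top, loose, an upright cylinder 32 mm in diameter and 50 mm high, about 0.06 kg. Point at its centre, 25 mm above its underside; z up.
- speaker_mid (a point): Small loudspeaker lying face down, loose, about 0.22 kg, 48 mm high: round steel rim 76 mm in diameter and 5 mm thick at the bottom, a pale cone narrowing to 42 mm, and on top an upright round magnet (black sides, silvery top) 42 mm in diameter between heights 18 and 48 mm, which is the part to grip. Point on its axis, 24 mm above its underside; z up.
- heatsink_mid (a point): Silvery aluminium heat sink with upright fins along its length, loose, about 0.14 kg, 90 (x) x 30 (y) x 32 (high) mm. Point at its centre, 16 mm above its underside; z up, x along its length. Grip across y (30 mm) on its flat outer fins.
- mat_transformer: Fixed flat black rubber mat, 104 x 104 mm, 3 mm thick, lying on the bench; origin at the centre of its underside, its top 3 mm above. It carries in white, at its centre, the life-size footprint of the transformer: a white rectangle 64 (x) x 44 (y) mm with a black square, 22 mm, in its middle. x along the rectangle's long side.
- mat_capacitor: Fixed flat black rubber mat, 104 x 104 mm, 3 mm thick, lying on the bench; origin at the centre of its underside, its top 3 mm above. It carries in white, at its centre, the life-size footprint of the capacitor: a plain white disc 32 mm in diameter.
- mat_speaker: Fixed flat black rubber mat, 104 x 104 mm, 3 mm thick, lying on the bench; origin at the centre of its underside, its top 3 mm above. It carries in white, at its centre, the life-size footprint of the loudspeaker: a white ring 76 mm in outer diameter round a white disc 42 mm in diameter.
- mat_heatsink: Fixed flat black rubber mat, 104 x 104 mm, 3 mm thick, lying on the bench; origin at the centre of its underside, its top 3 mm above. It carries in white, at its centre, the life-size footprint of the heat sink: three white stripes side by side, together 90 (x) x 30 (y) mm. x along the stripes.
- meter: Yellow multimeter lying on the bench beyond the work, loose, 170 (x) x 85 (y) mm, 47 mm high; origin at the centre of its underside. Leave it alone.
- spool: Red spool of solder standing in the middle of the work, loose, 48 mm in diameter, 34 mm high; origin at the centre of its underside. Leave it alone.

How it is judged (in metres and radians):
At the end, for the whole second after the job is handed in: Each part stands on its own mat, at rest and released: centre within 12 mm of the mat's centre horizontally, height within 4 mm of resting on it, upright within 0.12 rad; the transformer and the heat sink also within 0.26 rad of their outline's long side, either way round (horizontal distance between transformer_mid and mat_transformer below 0.012 m and z of transformer_mid in the frame of mat_transformer between 0.022 and 0.03 m and angle between each of transformer_mid, capacitor_mid, speaker_mid, heatsink_mid's own z axis and vertical below 0.12 rad and linear speed of each of transformer, capacitor, speaker, heatsink below 0.02 m/s and angular speed of each of transformer, capacitor, speaker, heatsink below 0.2 rad/s and angle between the x axis of transformer_mid and the x axis of mat_transformer, either way round below 0.26 rad and horizontal distance between capacitor_mid and mat_capacitor below 0.012 m and z of capacitor_mid in the frame of mat_capacitor between 0.024 and 0.032 m and horizontal distance between speaker_mid and mat_speaker below 0.012 m and z of speaker_mid in the frame of mat_speaker between 0.023 and 0.031 m and horizontal distance between heatsink_mid and mat_heatsink below 0.012 m and z of heatsink_mid in the frame of mat_heatsink between 0.015 and 0.023 m and angle between the x axis of heatsink_mid and the x axis of mat_heatsink, either way round below 0.26 rad); the robot touches nothing.
It fails at once if the meter or the solder spool is shifted by more than 15 mm (distance of any of meter, spool from where it was at the start of the episode above 0.015 m).
It fails at once if a part is dropped (moves faster than 0.8 m/s while the fingers do not touch it) ((contact force between the fingers and transformer below 0.1 N and linear speed of transformer above 0.8 m/s) or (contact force between the fingers and capacitor below 0.1 N and linear speed of capacitor above 0.8 m/s) or (contact force between the fingers and speaker below 0.1 N and linear speed of speaker above 0.8 m/s) or (contact force between the fingers and heatsink below 0.1 N and linear speed of heatsink above 0.8 m/s)).
It fails at once if a part is tipped by more than 45 degrees (angle between any of transformer_mid, capacitor_mid, speaker_mid, heatsink_mid's own z axis and vertical above 0.785 rad).
It also fails if it takes over 109 s, if anything falls off the work surface, if the arm or the gripper's body presses on something with over 40 N, if the wrist force passes 120 N, or if a joint passes its speed limit or range.

## Working session

There is one attempt and no reset: what is moved stays moved. The work goes in short steps, Python scripts to look and compute and a tool call to move; the robot and the scene stay as the last step left them, time stands still between calls to the robot, and variables do not carry over. Pictures are saved under pics/ and viewed, at most 14 in all, crops included, and the job is handed in when it is done.

Besides the shell and the picture viewer there is one more tool, called as name([rows], argument=value, ...), one row to a line, values as JSON. apply_moves: Moves the arm, as the interface text tells. Its arguments: {"type":"object","properties":{"deltas":{"type":"array"}},"required":["deltas"]}

```bash
ls; mkdir -p pics; python3 - <<'E'
from plant import ctrl
import cv2
for n in("top","scene"):
    cv2.imwrite(f"pics/{n}0.png",ctrl.snapshot(n)[:,:,::-1])
    p=ctrl.camera_params(n);print(n,p)
print(ctrl.camera_params("wrist"),ctrl.get_obs(),ctrl.hold_point_z)
E
```

```text
pics
top {'fx': 388.6497995773003, 'fy': 388.6497995773003, 'cx': 280.419310990569, 'cy': 207.4513258168687, 'cam_to_world': array([[-0.00616989,  0.98974036, -0.14274433,  0.45523726],
       [-0.99965936, -0.00248472,  0.02598046,  0.01341845],
       [ 0.02535923,  0.142856  ,  0.98941855,  1.02095482],
       [ 0.        ,  0.        ,  0.        ,  1.        ]])}
scene {'fx': 513.4791185939782, 'fy': 513.4791185939782, 'cx': 282.39883749785724, 'cy': 212.02012929932454, 'cam_to_world': array([[-0.33015593, -0.72897779,  0.59965694,  1.30559769],
       [ 0.94377617, -0.24359911,  0.22348605,  0.27951444],
       [-0.01684047,  0.63972717,  0.76841756,  0.9843061 ],
       [ 0.        ,  0.        ,  0.        ,  1.        ]])}
{'fx': 315.37944918578444, 'fy': 315.37944918578444, 'cx': 281.60540641645844, 'cy': 205.1602908379009, 'mount': array([[-5.34036068e-04,  9.51850525e-01,  3.06562053e-01,
         8.39421791e-02],
       [ 9.99999696e-01,  6.82443665e-04, -3.76917020e-04,
        -7.49396865e-04],
       [-5.67979995e-04,  3.06561759e-01, -9.51850600e-01,
        -1.57495002e-01],
       [ 0.00000000e+00,  0.00000000e+00,  0.00000000e+00,
         1.00000000e+00]])} {'clock': 0.1, 'joint_pos': array([-5.80922097e+01,  2.05850965e+01,  6.38113535e-01, -1.85309929e-02,
       -7.01347476e+01, -1.65061683e+01]), 'qvel': array([ 0.06871141, -0.09007   ,  0.05014596,  0.01828976,  0.07201574,
        0.02825247]), 'tau': array([-3.44963664e-03, -5.84161341e+01,  2.93748182e+01,  7.01553985e+00,
        1.01635771e-02, -6.36608070e-05]), 'tool_pos': array([ 0.17912029, -0.65034099,  0.22573218]), 'orientation': array([ 1.79916688e+02, -6.51999908e-03, -1.64604683e+02]), 'force': array([ 0.16869261,  0.52471623, -0.44291418]), 'moment': array([ 0.03542434, -0.00586365,  0.00994479]), 'gripper_force': 0.0, 'opening': 0.08778034356874713} 0.0188
```

View pics/top0.png

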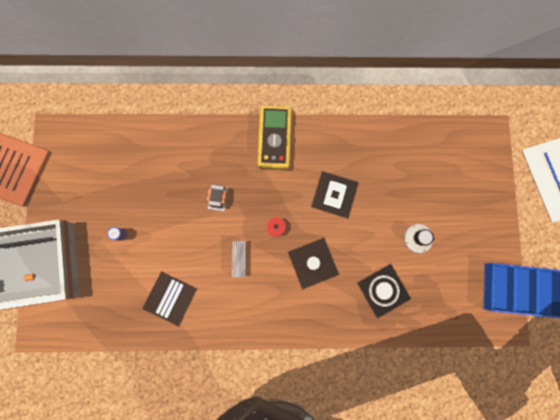

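View pics/scene0.png

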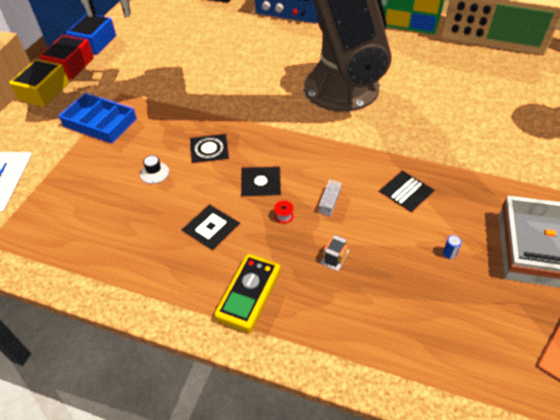

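The top view shows the transformer at (217,197), capacitor (117,234), speaker (420,238), heat sink (239,258) and spool (276,227). The mats are at (335,195) transformer, (313,263) capacitor, (384,291) speaker and (170,298) heat sink. The scene view shows the same layout from the front.

```bash
cat > h.py <<'E'
import numpy as np,cv2
from scipy.spatial.transform import Rotation as R
from plant import ctrl
def cam(n,obs=None):
    p=ctrl.camera_params(n)
    if n=="wrist":
        obs=obs or ctrl.get_obs(); T=np.eye(4)
        T[:3,:3]=R.from_euler('xyz',obs['orientation'],degrees=True).as_matrix();T[:3,3]=obs['tool_pos']
        p['cam_to_world']=T@p['mount']
    return p
def ray(p,uv):
    u,v=uv;d=p['cam_to_world'][:3,:3]@np.array([(u-p['cx'])/p['fx'],-(v-p['cy'])/p['fy'],-1])
    return p['cam_to_world'][:3,3],d/np.linalg.norm(d)
def plane(p,uv,z):
    o,d=ray(p,uv);return o+d*(z-o[2])/d[2]
def tri(rs):
    A=sum(np.eye(3)-np.outer(d,d) for o,d in rs);b=sum((np.eye(3)-np.outer(d,d))@o for o,d in rs)
    x=np.linalg.solve(A,b);return x,max(np.linalg.norm(np.cross(x-o,d)) for o,d in rs)
E
python3 - <<'E'
from h import *
t,s=cam("top"),cam("scene")
I={n:cv2.imread(f"pics/{n}0.png") for n in("top","scene")}
def mat(n,uv,w):
    # dark mat contour holding the guess
    u,v=uv;im=I[n][v-w:v+w,u-w:u+w]
    m=(im.max(2)<60).astype(np.uint8)
    c=max(cv2.findContours(m,cv2.RETR_EXTERNAL,cv2.CHAIN_APPROX_NONE)[0],key=cv2.contourArea)
    box=cv2.approxPolyDP(cv2.convexHull(c),6,True)[:,0]+[u-w,v-w]
    # centre = crossing of diagonals
    if len(box)!=4: print(n,uv,"corners",len(box)); return uv,box
    b=box.astype(float);A=np.c_[b[2]-b[0],b[1]-b[3]];k=np.linalg.solve(A,b[1]-b[0])
    return b[0]+k[0]*(b[2]-b[0]),b
for k,a,b in [("tr",(335,195),(211,227)),("cap",(313,263),(261,181)),("spk",(384,291),(209,148)),("hs",(170,298),(406,190))]:
    ca,ba=mat("top",a,34);cb,bb=mat("scene",b,36)
    P=np.array([plane(t,q,.003)[:2] for q in ba]);e=np.linalg.norm(P-np.roll(P,1,0),axis=1)
    print("mat",k,ca,cb,tri([ray(t,ca),ray(s,cb)]),plane(t,ca,.003)[:2],plane(s,cb,.003)[:2],e.round(3))
for k,a,b,h in [("tr",(217,190),(339,240),.046),("cap",(117,234),(453,239),.05),("spk",(425,237),(151,160),.048),("hs",(239,258),(330,192),.032),("spool",(276,227),(284,207),.034)]:
    print(k,tri([ray(t,a),ray(s,b)]),plane(t,a,h)[:2],plane(s,b,h)[:2])
E
```

```text
Traceback (most recent call last):
ValueError: max() iterable argument is empty
```

```bash
cat > rough.py <<'E'
from h import *
t,s=cam("top"),cam("scene")
I={n:cv2.imread(f"pics/{n}0.png") for n in("top","scene")}
def mat(n,uv,w):
    u,v=uv;u0,v0=max(u-w,0),max(v-w,0);im=I[n][v0:v+w,u0:u+w]
    m=(im[:,:,2]<70).astype(np.uint8)  # dark red channel: mat against wood
    cs=[cv2.convexHull(c) for c in cv2.findContours(m,cv2.RETR_EXTERNAL,cv2.CHAIN_APPROX_NONE)[0]]
    if not cs: print(n,uv,im.reshape(-1,3).min(0));return uv,np.array([uv])
    c=max(cs,key=cv2.contourArea)
    b=cv2.minAreaRect(c);
    M=cv2.moments(c);return np.array([M['m10'],M['m01']])/M['m00']+[u0,v0],cv2.boxPoints(b)+[u0,v0]
for k,a,b in [("tr",(335,195),(211,227)),("cap",(313,263),(261,181)),("spk",(384,291),(209,148)),("hs",(170,298),(406,190))]:
    ca,ba=mat("top",a,32);cb,bb=mat("scene",b,32)
    P=np.array([plane(t,q,.003)[:2] for q in ba]);e=np.linalg.norm(P-np.roll(P,1,0),axis=1)
    x,r=tri([ray(t,ca),ray(s,cb)])
    print("mat",k,ca.round(),cb.round(),x.round(4),round(r,4),plane(t,ca,.003)[:2].round(4),e.round(3))
for k,a,b,h in [("tr",(217,192),(339,240),.046),("cap",(117,234),(453,239),.05),("spk",(425,237),(151,160),.048),("hs",(239,258),(330,192),.032),("spool",(276,227),(284,207),.034)]:
    x,r=tri([ray(t,a),ray(s,b)]);print(k,x.round(4),round(r,4),plane(t,a,h)[:2].round(4))
E
python3 rough.py
```

```text
mat tr [344. 191.] [210. 227.] [ 0.6424 -0.1707  0.0054] 0.0142 [ 0.6473 -0.1851] [0.066 0.075 0.067 0.075]
mat cap [334. 272.] [260. 181.] [ 0.4245 -0.136  -0.0404] 0.0233 [ 0.4313 -0.1519] [0.007 0.011 0.007 0.011]
mat spk [384. 291.] [209. 148.] [ 0.3837 -0.2794  0.0004] 0.0006 [ 0.3841 -0.2792] [0.098 0.098 0.099 0.097]
top (170, 298) [47 57 75]Traceback (most recent call last):
  File "rough.py", line 16, in <module>
    print("mat",k,ca.round(),cb.round(),x.round(4),round(r,4),plane(t,ca,.003)[:2].round(4),e.round(3))
                  ^^^^^^^^
AttributeError: 'tuple' object has no attribute 'round'. Did you mean: 'count'?
```

```bash
sed -i 's/im\[:,:,2\]<70/im[:,:,2]<105/' rough.py; python3 rough.py
```

```text
mat tr [335. 194.] [210. 227.] [ 0.6376 -0.1585  0.0007] 0.0003 [ 0.6373 -0.1584] [0.1   0.1   0.101 0.1  ]
mat cap [313. 263.] [261. 181.] [ 0.4559 -0.0965 -0.    ] 0.0009 [ 0.4562 -0.0971] [0.1   0.102 0.101 0.1  ]
mat spk [384. 291.] [209. 148.] [ 0.3838 -0.2792  0.0005] 0.0004 [ 0.3841 -0.2789] [0.101 0.103 0.102 0.101]
mat hs [169. 299.] [406. 191.] [ 0.3685  0.2719 -0.0008] 0.0 [0.3689 0.271 ] [0.1   0.101 0.102 0.1  ]
tr [0.6299 0.1522 0.0688] 0.0069 [0.6359 0.1487]
cap [0.5295 0.3962 0.0484] 0.0027 [0.53   0.3928]
spk [ 0.5189 -0.3754  0.0503] 0.0008 [ 0.5193 -0.3771]
hs [0.4691 0.0934 0.0376] 0.0013 [0.4696 0.0926]
spool [5.471e-01 1.000e-04 3.280e-02] 0.0011 [ 0.5473 -0.0009]
```

```bash
cat >> h.py <<'E'
def go(x,y,z,yaw=None):
    o=ctrl.get_obs();r=R.from_euler('xyz',o['orientation'],degrees=True)
    yaw=o['orientation'][2] if yaw is None else yaw
    # half turn gives the same grasp: nearest of the two
    g=min([R.from_euler('xyz',[180,0,yaw+k],degrees=True) for k in(0,180)],key=lambda g:(r.inv()*g).magnitude())
    print("pos",(r.inv().apply(np.array([x,y,z])-o['tool_pos'])*1000).round(1),"ang",np.rad2deg((r.inv()*g).as_rotvec()).round(1),"q6",o['joint_pos'][5].round(1),"t",o['clock'])
E
python3 -c "
from h import *
go(.519,-.376,.16)"
```

```text
pos [-400.5  174.2   65.9] ang [ 0.1 -0.  -0. ] q6 -16.5 t 0.1
```

apply_moves([
  {"fingers": 87,"delta_pos": [-40,17,6],"angular": [0,0,0]},
  {"fingers": 87,"delta_pos": [-80,35,13],"angular": [0,0,0]},
  {"fingers": 87,"delta_pos": [-120,52,20],"angular": [0,0,0]},
  {"fingers": 87,"delta_pos": [-160,70,26],"angular": [0,0,0]},
  {"fingers": 87,"delta_pos": [-200,87,33],"angular": [0,0,0]},
  {"fingers": 87,"delta_pos": [-240,104,40],"angular": [0,0,0]},
  {"fingers": 87,"delta_pos": [-280,122,46],"angular": [0,0,0]},
  {"fingers": 87,"delta_pos": [-320,139,53],"angular": [0,0,0]},
  {"fingers": 87,"delta_pos": [-360,157,59],"angular": [0,0,0]},
  {"fingers": 87,"delta_pos": [-400,174,66],"angular": [0,0,0]},
])

```text
clock: 1.1
tool_pos: [0.5197, -0.3753, 0.1601]
orientation: [180.0, -0.0, -164.6]
force: [1.1, -1.1, 0.3]
opening: 0.0872
gripper_force: 0.0
```

apply_moves([
  {"fingers": 87,"delta_pos": [0,0,0],"angular": [0,0,0]},
  {"fingers": 87,"delta_pos": [0,0,0],"angular": [0,0,0]},
  {"fingers": 87,"delta_pos": [0,0,0],"angular": [0,0,0]},
])

```text
clock: 1.4
tool_pos: [0.5181, -0.377, 0.1604]
orientation: [180.0, -0.0, -164.6]
force: [-0.6, -0.2, 1.2]
opening: 0.0872
gripper_force: 0.0
```

```bash
cat > w.py <<'E'
from h import *
import sys,pickle
n=sys.argv[1];p=cam("wrist");im=ctrl.snapshot("wrist")[:,:,::-1]
cv2.imwrite(f"pics/{n}.png",im);pickle.dump(p,open(f"pics/{n}.pkl","wb"));o=ctrl.get_obs()
print(o['tool_pos'],o['orientation'],o['joint_pos'],o['force'],o['opening'])
E
python3 w.py w1
```

```text
[ 0.51792107 -0.37732847  0.16062436] [ 1.79995439e+02 -1.12943758e-02 -1.64650530e+02] [-1.86569403e+01  2.00543403e+01 -9.01762096e+00  2.90102390e-03
 -6.09399525e+01 -5.59949991e+01] [-0.32389499 -0.81682918  0.65717982] 0.08712613883486935
```

View pics/w1.png

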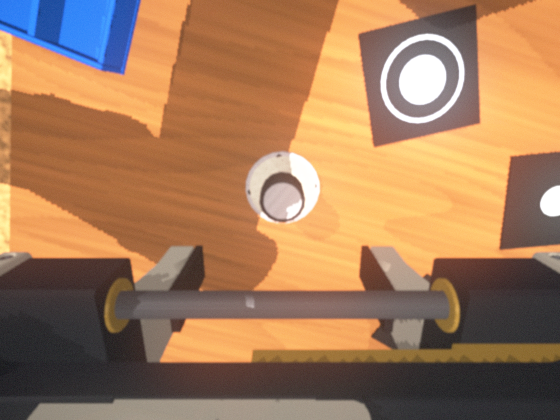

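Wrist view: the speaker rim is centred at about (283,187), the magnet top at about (283,201), and the speaker mat's disc at (422,79).

```bash
python3 - <<'E'
from h import *
import pickle
p=pickle.load(open("pics/w1.pkl","rb"));im=cv2.imread("pics/w1.png")
hsv=cv2.cvtColor(im,cv2.COLOR_BGR2HSV)
# non-wood (low saturation) blob in the speaker's window
m=np.zeros(im.shape[:2],np.uint8);m[140:235,235:330]=(hsv[140:235,235:330,1]<70)*1
c=cv2.convexHull(max(cv2.findContours(m,0,1)[0],key=cv2.contourArea));e=cv2.fitEllipse(c);print("rim",e,plane(p,e[0],.004),"magnet",plane(p,(283,200),.048))
for L,Rr in[((246,187),(320,187))]:print("rim dia",np.linalg.norm(plane(p,L,.005)-plane(p,Rr,.005)))
m=np.zeros(im.shape[:2],np.uint8);m[20:140,365:475]=(im[20:140,365:475].min(2)>130)*1
for c in cv2.findContours(m,1,1)[0]:
    if cv2.contourArea(c)>500:
        e=cv2.fitEllipse(c);print("mat",e,plane(p,e[0],.003))
E
```

```text
rim ((282.2776184082031, 186.9945526123047), (72.0190658569336, 73.91536712646484), 81.80009460449219) [ 0.51567376 -0.37753991  0.004     ] magnet [ 0.5161097  -0.37688199  0.048     ]
rim dia 0.07572305714451177
mat ((422.56817626953125, 80.42495727539062), (48.573280334472656, 54.760955810546875), 14.539621353149414) [ 0.38271645 -0.27869874  0.003     ]
mat ((422.1752624511719, 78.07471466064453), (68.0579605102539, 79.99298858642578), 34.09999084472656) [ 0.38092513 -0.27985826  0.003     ]
mat ((422.0433044433594, 78.1921615600586), (80.98579406738281, 93.4867935180664), 31.750009536743164) [ 0.38105179 -0.27993628  0.003     ]
```

apply_moves([
  {"fingers": 87,"delta_pos": [2,1,30],"angular": [0,0,0]},
  {"fingers": 87,"delta_pos": [2,1,60],"angular": [0,0,0]},
  {"fingers": 87,"delta_pos": [2,1,90],"angular": [0,0,0]},
  {"fingers": 87,"delta_pos": [2,1,115],"angular": [0,0,0]},
  {"fingers": 87,"delta_pos": [2,1,130],"angular": [0,0,0]},
  {"fingers": 87,"delta_pos": [2,1,138],"angular": [0,0,0]},
  {"fingers": 87,"delta_pos": [2,1,138],"angular": [0,0,0]},
  {"fingers": 60,"delta_pos": [2,1,138],"angular": [0,0,0]},
  {"fingers": 48,"delta_pos": [2,1,138],"angular": [0,0,0]},
  {"fingers": 38,"delta_pos": [2,1,138],"angular": [0,0,0]},
])

```text
clock: 2.45
tool_pos: [0.517, -0.3766, 0.0237]
orientation: [-179.9, 0.1, -164.6]
force: [-0.1, 0.1, -0.2]
opening: 0.0687
gripper_force: 0.0
```

apply_moves([
  {"fingers": 36,"delta_pos": [0,0,0],"angular": [0,0,0]},
  {"fingers": 36,"delta_pos": [0,0,0],"angular": [0,0,0]},
  {"fingers": 36,"delta_pos": [0,0,0],"angular": [0,0,0]},
])

```text
clock: 2.75
tool_pos: [0.5166, -0.3763, 0.0228]
orientation: [-180.0, 0.0, -164.6]
force: [-0.7, -0.2, -0.3]
opening: 0.0445
gripper_force: 0.0
```

```bash
python3 -c "
from h import *
go(.382,-.279,.027)"
```

```text
pos [103.9 129.5  -4.3] ang [-0.  0. -0.] q6 -56.0 t 2.75
```

apply_moves([
  {"fingers": 34,"delta_pos": [0,0,0],"angular": [0,0,0]},
  {"fingers": 34,"delta_pos": [0,0,0],"angular": [0,0,0]},
  {"fingers": 34,"delta_pos": [0,0,0],"angular": [0,0,0]},
  {"fingers": 34,"delta_pos": [0,0,0],"angular": [0,0,0]},
  {"fingers": 34,"delta_pos": [0,0,-5],"angular": [0,0,0]},
  {"fingers": 34,"delta_pos": [0,0,-15],"angular": [0,0,0]},
  {"fingers": 34,"delta_pos": [0,0,-25],"angular": [0,0,0]},
  {"fingers": 34,"delta_pos": [0,0,-35],"angular": [0,0,0]},
  {"fingers": 34,"delta_pos": [0,0,-40],"angular": [0,0,0]},
])

```text
clock: 3.65
tool_pos: [0.5171, -0.3766, 0.0643]
orientation: [-179.9, 0.1, -164.6]
force: [0.5, 0.1, -1.7]
opening: 0.0412
gripper_force: 30.0
```

apply_moves([
  {"fingers": 34,"delta_pos": [10,12,0],"angular": [0,0,0]},
  {"fingers": 34,"delta_pos": [28,35,0],"angular": [0,0,0]},
  {"fingers": 34,"delta_pos": [46,58,0],"angular": [0,0,0]},
  {"fingers": 34,"delta_pos": [64,80,0],"angular": [0,0,0]},
  {"fingers": 34,"delta_pos": [82,102,0],"angular": [0,0,0]},
  {"fingers": 34,"delta_pos": [96,120,0],"angular": [0,0,0]},
  {"fingers": 34,"delta_pos": [104,130,0],"angular": [0,0,0]},
  {"fingers": 34,"delta_pos": [104,130,0],"angular": [0,0,0]},
  {"fingers": 34,"delta_pos": [104,130,0],"angular": [0,0,0]},
])

```text
clock: 4.55
tool_pos: [0.3829, -0.279, 0.0632]
orientation: [-179.9, 0.1, -164.6]
force: [1.0, 0.5, -3.2]
opening: 0.0413
gripper_force: 30.0
```

```bash
python3 w.py w2; python3 -c "
from h import *
go(.382,-.279,.027)"
```

```text
[ 0.38305602 -0.27913811  0.06301745] [-1.79944171e+02  6.71322131e-02 -1.64570429e+02] [-1.21952183e+01  1.19524199e+01 -3.63883341e+01  2.76328494e-02
 -4.15738833e+01 -6.23959017e+01] [ 0.48554363 -0.57385532 -1.91092851] 0.04112567969737153
pos [ 1.   0.4 36. ] ang [-0.1  0.1 -0. ] q6 -62.4 t 4.6
```

apply_moves([
  {"fingers": 34,"delta_pos": [1,0,10],"angular": [0,0,0]},
  {"fingers": 34,"delta_pos": [1,0,22],"angular": [0,0,0]},
  {"fingers": 34,"delta_pos": [1,0,31],"angular": [0,0,0]},
  {"fingers": 34,"delta_pos": [1,0,35],"angular": [0,0,0]},
  {"fingers": 34,"delta_pos": [1,0,37],"angular": [0,0,0]},
  {"fingers": 34,"delta_pos": [1,0,37],"angular": [0,0,0]},
  {"fingers": 34,"delta_pos": [1,0,37],"angular": [0,0,0]},
])

```text
clock: 5.3
tool_pos: [0.3806, -0.279, 0.0257]
orientation: [180.0, -0.0, -164.6]
force: [-2.6, 0.7, 1.7]
opening: 0.0413
gripper_force: 30.0
```

apply_moves([
  {"fingers": 46,"delta_pos": [0,0,0],"angular": [0,0,0]},
  {"fingers": 60,"delta_pos": [0,0,0],"angular": [0,0,0]},
  {"fingers": 75,"delta_pos": [0,0,0],"angular": [0,0,0]},
  {"fingers": 80,"delta_pos": [0,0,0],"angular": [0,0,0]},
  {"fingers": 87,"delta_pos": [0,0,-15],"angular": [0,0,0]},
  {"fingers": 87,"delta_pos": [0,0,-45],"angular": [0,0,0]},
  {"fingers": 87,"delta_pos": [0,0,-85],"angular": [0,0,0]},
  {"fingers": 87,"delta_pos": [0,0,-125],"angular": [0,0,0]},
  {"fingers": 87,"delta_pos": [0,0,-125],"angular": [0,0,0]},
])

```text
clock: 6.2
tool_pos: [0.384, -0.2801, 0.156]
orientation: [-179.7, 0.4, -164.5]
force: [0.2, -1.0, -0.2]
opening: 0.0869
gripper_force: 0.0
```

```bash
python3 w.py w3; python3 -c "
from h import *
go(.469,.093,.16,-90)"
```

```text
[ 0.38259472 -0.27943115  0.15342199] [-179.81123635    0.30973695 -164.57957523] [-1.22415921e+01  4.91775986e+00 -3.02179255e+01  2.87328204e-02
 -5.45023496e+01 -6.23551038e+01] [ 0.39291929  0.06387322 -0.14489887] 0.08680580901860771
pos [-182.4  336.    -6.7] ang [ -0.4   0.1 -74.6] q6 -62.4 t 6.25
```

View pics/w3.png

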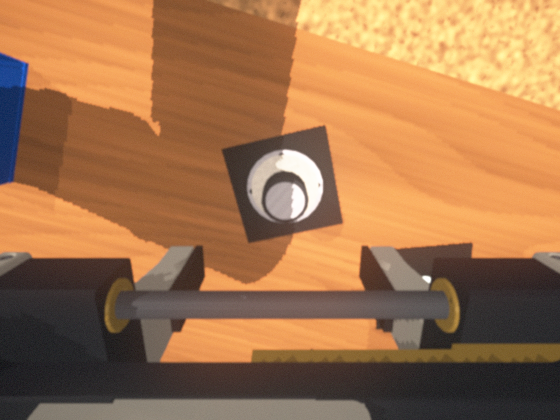

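The speaker sits centred on its mat: rim at (285,185), mat centre about (283,185). The heat sink is next.

apply_moves([
  {"fingers": 87,"delta_pos": [-10,18,-3],"angular": [0,0,0]},
  {"fingers": 87,"delta_pos": [-30,55,-7],"angular": [0,0,0]},
  {"fingers": 87,"delta_pos": [-50,92,-7],"angular": [0,0,0]},
  {"fingers": 87,"delta_pos": [-72,132,-7],"angular": [0,0,0]},
  {"fingers": 87,"delta_pos": [-94,172,-7],"angular": [0,0,0]},
  {"fingers": 87,"delta_pos": [-116,212,-7],"angular": [0,0,0]},
  {"fingers": 87,"delta_pos": [-138,252,-7],"angular": [0,0,0]},
  {"fingers": 87,"delta_pos": [-160,292,-7],"angular": [0,0,0]},
  {"fingers": 87,"delta_pos": [-176,322,-7],"angular": [0,0,0]},
  {"fingers": 87,"delta_pos": [-182,336,-7],"angular": [0,0,0]},
])

```text
clock: 7.25
tool_pos: [0.4672, 0.0959, 0.1566]
orientation: [-180.0, -0.1, -164.5]
force: [-1.4, -1.2, 0.2]
opening: 0.0872
gripper_force: 0.0
```

apply_moves([
  {"fingers": 87,"delta_pos": [0,0,0],"angular": [0,0,0]},
  {"fingers": 87,"delta_pos": [0,0,0],"angular": [0,0,0]},
  {"fingers": 87,"delta_pos": [0,0,0],"angular": [0,0,0]},
])

```text
clock: 7.55
tool_pos: [0.4664, 0.0923, 0.1572]
orientation: [-180.0, -0.1, -164.7]
force: [-0.2, 0.1, 0.4]
opening: 0.087
gripper_force: 0.0
```

```bash
python3 w.py w4
```

```text
[0.46654597 0.09223509 0.15735537] [-1.79994053e+02 -3.13963820e-02 -1.64670881e+02] [ 3.49634128e+01  5.08989833e+00 -2.94144391e+01 -6.00206903e-03
 -5.55272320e+01 -1.09630894e+02] [-0.08945166 -0.25126603 -0.78784735] 0.08697372611924468
```

View pics/w4.png

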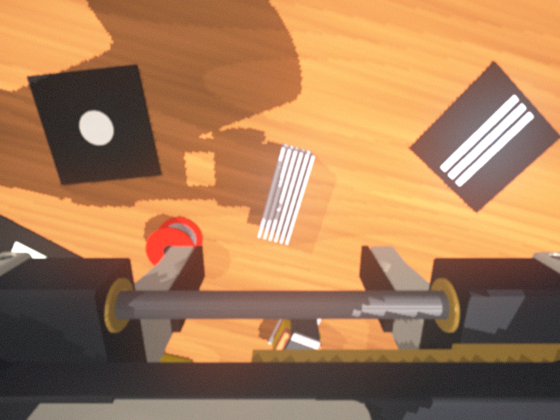

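Wrist view: the heat sink has corners at about (284,146), (314,154), (289,244) and (258,239). Its mat's stripes are around (488,140), the capacitor mat disc at (97,128), and the spool at (175,240).

```bash
python3 - <<'E'
from h import *
import pickle
p=pickle.load(open("pics/w4.pkl","rb"));im=cv2.imread("pics/w4.png")
sat=cv2.cvtColor(im,cv2.COLOR_BGR2HSV)[:,:,1]
def rect(x0,y0,x1,y1,msk,z,k=7):
    m=np.zeros(im.shape[:2],np.uint8);m[y0:y1,x0:x1]=msk[y0:y1,x0:x1]
    m=cv2.morphologyEx(m,cv2.MORPH_CLOSE,np.ones((k,k)))
    c=max(cv2.findContours(m,0,1)[0],key=cv2.contourArea)[:,0]
    P=np.array([plane(p,q,z)[:2]*1000 for q in c],np.float32)
    r=cv2.minAreaRect(P);b=cv2.boxPoints(r);e=b[1]-b[0];f=b[2]-b[1];l=e if np.hypot(*e)>np.hypot(*f) else f
    print(r,"long axis deg",np.degrees(np.arctan2(l[1],l[0]))%180)
rect(245,135,325,255,(sat<90)*1,.032)
rect(430,85,545,195,(im.min(2)>130)*1,.003)
rect(75,105,120,150,(im.min(2)>130)*1,.003,3)
t=cam("top");print(tri([ray(p,(286,196)),ray(t,(239,258))]), "mat",tri([ray(p,(487,140)),ray(t,(169.5,298.5))]))
E
```

```text
((464.2640380859375, 94.22674560546875), (32.32771301269531, 94.48955535888672), 89.87779998779297) long axis deg 179.8778
((367.6647033691406, 270.7090759277344), (33.92423629760742, 92.63079833984375), 64.58167266845703) long axis deg 154.58168
((453.9783630371094, -96.9007568359375), (30.904104232788086, 32.530189514160156), 15.314873695373535) long axis deg 105.31487
(array([0.46987238, 0.0957618 , 0.00916341]), np.float64(0.0013741540921286739)) mat (array([0.36717831, 0.26994801, 0.00472425]), np.float64(0.0018720983928237776))
```

apply_moves([
  {"fingers": 70,"delta_pos": [0,0,0],"angular": [0,0,-8]},
  {"fingers": 70,"delta_pos": [0,0,0],"angular": [0,0,-16]},
  {"fingers": 70,"delta_pos": [0,0,0],"angular": [0,0,-24]},
  {"fingers": 70,"delta_pos": [0,0,0],"angular": [0,0,-32]},
  {"fingers": 70,"delta_pos": [0,0,0],"angular": [0,0,-40]},
  {"fingers": 70,"delta_pos": [0,0,0],"angular": [0,0,-48]},
  {"fingers": 70,"delta_pos": [0,0,0],"angular": [0,0,-56]},
  {"fingers": 70,"delta_pos": [0,0,0],"angular": [0,0,-64]},
  {"fingers": 70,"delta_pos": [0,0,0],"angular": [0,0,-72]},
  {"fingers": 70,"delta_pos": [0,0,0],"angular": [0,0,-80]},
])

```text
clock: 8.6
tool_pos: [0.4668, 0.0923, 0.1577]
orientation: [-180.0, 0.0, -84.4]
force: [0.0, 0.7, 0.1]
opening: 0.0701
gripper_force: 0.0
```

apply_moves([
  {"fingers": 70,"delta_pos": [0,0,0],"angular": [0,0,-8.5]},
  {"fingers": 70,"delta_pos": [0,0,0],"angular": [0,0,-17]},
  {"fingers": 70,"delta_pos": [0,0,0],"angular": [0,0,-25.5]},
  {"fingers": 70,"delta_pos": [0,0,0],"angular": [0,0,-34]},
  {"fingers": 70,"delta_pos": [0,0,0],"angular": [0,0,-42.5]},
  {"fingers": 70,"delta_pos": [0,0,0],"angular": [0,0,-51]},
  {"fingers": 70,"delta_pos": [0,0,0],"angular": [0,0,-59.5]},
  {"fingers": 70,"delta_pos": [0,0,0],"angular": [0,0,-68]},
  {"fingers": 70,"delta_pos": [0,0,0],"angular": [0,0,-76.5]},
  {"fingers": 70,"delta_pos": [0,0,0],"angular": [0,0,-84.7]},
])

```text
clock: 9.6
tool_pos: [0.4668, 0.0923, 0.1577]
orientation: [-180.0, -0.0, 0.4]
force: [-0.7, 0.2, 0.1]
opening: 0.0703
gripper_force: 0.0
```

apply_moves([
  {"fingers": 70,"delta_pos": [0,0,0],"angular": [0,0,0]},
  {"fingers": 70,"delta_pos": [0,0,0],"angular": [0,0,0]},
])

```text
clock: 9.8
tool_pos: [0.4669, 0.0927, 0.1577]
orientation: [-180.0, -0.0, -0.2]
force: [-0.2, 0.2, -0.1]
opening: 0.0703
gripper_force: 0.0
```

```bash
python3 w.py w5; python3 -c "
from h import *
go(.466,.0945,.005,0)
import pickle
p=pickle.load(open('pics/w5.pkl','rb'));im=cv2.imread('pics/w5.png')
sat=cv2.cvtColor(im,cv2.COLOR_BGR2HSV)[:,:,1]
m=np.zeros(sat.shape,np.uint8);m[120:240,230:340]=sat[120:240,230:340]<90
m=cv2.morphologyEx(m,cv2.MORPH_CLOSE,np.ones((7,7)))
c=max(cv2.findContours(m,0,1)[0],key=cv2.contourArea)[:,0]
print(c.min(0),c.max(0),cv2.minAreaRect(np.array([plane(p,q,.032)[:2]*1000 for q in c],np.float32)))
"
```

```text
[0.4669021  0.09284895 0.15764656] [-1.79994059e+02 -6.11954111e-03 -1.75903530e-01] [ 3.50058632e+01  5.09329695e+00 -2.93687140e+01 -1.61293786e-03
 -5.55295644e+01  5.48191464e+01] [-0.27591797  1.34111967  0.95111751] 0.07020485686043233
pos [ -0.9  -1.6 152.6] ang [-0.  -0.  -0.2] q6 54.8 t 9.85
[262 146] [296 239] ((469.2808532714844, 94.6765365600586), (31.29914665222168, 90.0425033569336), 89.84645080566406)
```

apply_moves([
  {"fingers": 70,"delta_pos": [0.6,-1.6,30],"angular": [0,0,0]},
  {"fingers": 70,"delta_pos": [0.6,-1.6,65],"angular": [0,0,0]},
  {"fingers": 70,"delta_pos": [0.6,-1.6,100],"angular": [0,0,0]},
  {"fingers": 70,"delta_pos": [0.6,-1.6,130],"angular": [0,0,0]},
  {"fingers": 70,"delta_pos": [0.6,-1.6,146],"angular": [0,0,0]},
  {"fingers": 70,"delta_pos": [0.6,-1.6,152],"angular": [0,0,0]},
  {"fingers": 60,"delta_pos": [0.6,-1.6,152],"angular": [0,0,0]},
  {"fingers": 50,"delta_pos": [0.6,-1.6,152],"angular": [0,0,0]},
  {"fingers": 38,"delta_pos": [0.6,-1.6,152],"angular": [0,0,0]},
  {"fingers": 22,"delta_pos": [0.6,-1.6,152],"angular": [0,0,0]},
])

```text
clock: 10.85
tool_pos: [0.4681, 0.0954, 0.0065]
orientation: [-179.9, -0.1, 0.1]
force: [-0.2, 0.9, -0.1]
opening: 0.0435
gripper_force: 0.0
```

apply_moves([
  {"fingers": 22,"delta_pos": [0,0,0],"angular": [0,0,0]},
  {"fingers": 22,"delta_pos": [0,0,0],"angular": [0,0,0]},
  {"fingers": 22,"delta_pos": [0,0,0],"angular": [0,0,0]},
  {"fingers": 22,"delta_pos": [0,0,0],"angular": [0,0,0]},
  {"fingers": 22,"delta_pos": [0,0,0],"angular": [0,0,0]},
  {"fingers": 22,"delta_pos": [0,0,-5],"angular": [0,0,0]},
  {"fingers": 22,"delta_pos": [0,0,-20],"angular": [0,0,0]},
  {"fingers": 22,"delta_pos": [0,0,-40],"angular": [0,0,0]},
  {"fingers": 22,"delta_pos": [0,0,-50],"angular": [0,0,0]},
  {"fingers": 22,"delta_pos": [0,0,-50],"angular": [0,0,0]},
])

```text
clock: 11.85
tool_pos: [0.4684, 0.0955, 0.0568]
orientation: [-179.9, -0.1, 0.1]
force: [-0.2, 0.5, -1.2]
opening: 0.0299
gripper_force: 30.0
```

```bash
python3 -c "
from h import *
go(.3675,.2705,.055,-25.4)"
```

```text
pos [-100.5 -175.2    1.9] ang [-0.1 -0.1 25.5] q6 54.9 t 11.85
```

apply_moves([
  {"fingers": 22,"delta_pos": [-5,-9,0],"angular": [0,0,2]},
  {"fingers": 22,"delta_pos": [-18,-30,0],"angular": [0,0,6]},
  {"fingers": 22,"delta_pos": [-33,-57,0],"angular": [0,0,10]},
  {"fingers": 22,"delta_pos": [-50,-86,0],"angular": [0,0,14]},
  {"fingers": 22,"delta_pos": [-67,-116,0],"angular": [0,0,18]},
  {"fingers": 22,"delta_pos": [-83,-145,0],"angular": [0,0,22]},
  {"fingers": 22,"delta_pos": [-96,-168,0],"angular": [0,0,25.5]},
  {"fingers": 22,"delta_pos": [-100.5,-175,0],"angular": [0,0,25.5]},
  {"fingers": 22,"delta_pos": [-100.5,-175,0],"angular": [0,0,25.5]},
  {"fingers": 22,"delta_pos": [-100.5,-175,0],"angular": [0,0,25.5]},
])

```text
clock: 12.85
tool_pos: [0.3665, 0.269, 0.055]
orientation: [179.9, 0.0, -25.3]
force: [-0.2, -0.7, -1.2]
opening: 0.0296
gripper_force: 30.0
```

```bash
python3 -c "
from h import *
go(.3675,.2705,.009,-25.4)"
```

```text
pos [ 0.3 -1.9 46. ] ang [0.1 0.  0.1] q6 3.4 t 12.85
```

apply_moves([
  {"fingers": 22,"delta_pos": [0.5,-1,12],"angular": [0,0,0]},
  {"fingers": 22,"delta_pos": [0.5,-1,28],"angular": [0,0,0]},
  {"fingers": 22,"delta_pos": [0.5,-1,40],"angular": [0,0,0]},
  {"fingers": 22,"delta_pos": [0.5,-1,44],"angular": [0,0,0]},
  {"fingers": 22,"delta_pos": [0.5,-1,46],"angular": [0,0,0]},
  {"fingers": 22,"delta_pos": [0.5,-1,46],"angular": [0,0,0]},
  {"fingers": 22,"delta_pos": [0.5,-1,46],"angular": [0,0,0]},
])

```text
clock: 13.55
tool_pos: [0.3679, 0.2706, 0.01]
orientation: [-180.0, -0.0, -25.4]
force: [-0.5, -0.2, -2.1]
opening: 0.0297
gripper_force: 30.0
```

apply_moves([
  {"fingers": 34,"delta_pos": [0,0,0],"angular": [0,0,0]},
  {"fingers": 45,"delta_pos": [0,0,0],"angular": [0,0,0]},
  {"fingers": 55,"delta_pos": [0,0,0],"angular": [0,0,0]},
  {"fingers": 60,"delta_pos": [0,0,0],"angular": [0,0,0]},
  {"fingers": 70,"delta_pos": [0,0,-15],"angular": [0,0,0]},
  {"fingers": 80,"delta_pos": [0,0,-45],"angular": [0,0,0]},
  {"fingers": 87,"delta_pos": [0,0,-85],"angular": [0,0,0]},
  {"fingers": 87,"delta_pos": [0,0,-125],"angular": [0,0,0]},
  {"fingers": 87,"delta_pos": [0,0,-145],"angular": [0,0,0]},
  {"fingers": 87,"delta_pos": [0,0,-145],"angular": [0,0,0]},
])

```text
clock: 14.55
tool_pos: [0.3688, 0.2721, 0.1579]
orientation: [-179.6, -0.1, -25.4]
force: [1.0, 0.3, 0.1]
opening: 0.087
gripper_force: 0.0
```

```bash
python3 w.py w6; python3 -c "
from h import *
go(.53,.394,.16)"
```

```text
[0.36798273 0.27127304 0.15601483] [-1.79789268e+02 -9.86984385e-03 -2.53951775e+01] [ 6.12004829e+01  3.19176517e+00 -3.17320115e+01 -3.25423766e-03
 -5.48652767e+01  3.40622565e+00] [ 0.32989359  0.17035843 -0.56170029] 0.08676230016486598
pos [  93.7 -180.4   -3.3] ang [-0.2 -0.   0. ] q6 3.4 t 14.6
```

View pics/w6.png

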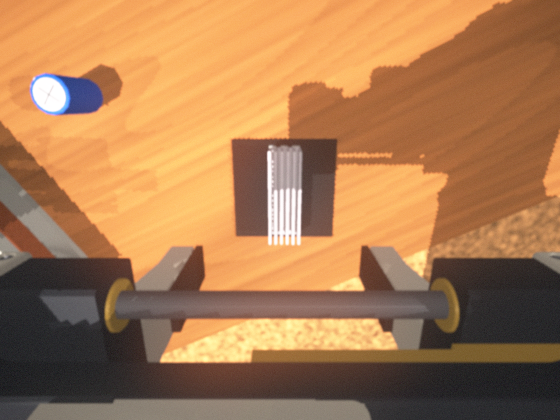

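The heat sink is aligned on its mat: columns 267–301, against mat columns 233–336. The capacitor's silver top is at (50,95).

```bash
python3 -c "
from h import *
import pickle
p=pickle.load(open('pics/w6.pkl','rb'))
for q in [(284.5,146),(284.5,240)]: print('hs end',plane(p,q,.032))
for q in [(284.5,139),(284.5,237)]: print('mat end',plane(p,q,.003))
print('cap',plane(p,(50,95),.05))
print(tri([ray(p,(50,95)),ray(cam('top'),(117,234))]),tri([ray(p,(50,95)),ray(cam('scene'),(453,239))]))
"
```

```text
hs end [0.41087247 0.2494454  0.032     ]
hs end [0.32842781 0.28830513 0.032     ]
mat end [0.41366439 0.24807302 0.003     ]
mat end [0.31984882 0.29229236 0.003     ]
cap [0.5296455  0.40060417 0.05      ]
(array([0.52707256, 0.38989007, 0.0632176 ]), np.float64(0.0028904479534299842)) (array([0.52952079, 0.39912758, 0.05095187]), np.float64(0.0008064703098454578))
```

apply_moves([
  {"fingers": 87,"delta_pos": [15,-30,-3],"angular": [0,0,0]},
  {"fingers": 87,"delta_pos": [33,-66,-3],"angular": [0,0,0]},
  {"fingers": 87,"delta_pos": [51,-103,-3],"angular": [0,0,0]},
  {"fingers": 87,"delta_pos": [70,-140,-3],"angular": [0,0,0]},
  {"fingers": 87,"delta_pos": [85,-170,-3],"angular": [0,0,0]},
  {"fingers": 87,"delta_pos": [92,-184.5,-3],"angular": [0,0,0]},
  {"fingers": 87,"delta_pos": [92,-184.5,-3],"angular": [0,0,0]},
  {"fingers": 87,"delta_pos": [92,-184.5,-3],"angular": [0,0,0]},
  {"fingers": 87,"delta_pos": [92,-184.5,-3],"angular": [0,0,0]},
])

```text
clock: 15.5
tool_pos: [0.529, 0.397, 0.1568]
orientation: [179.9, 0.0, -25.4]
force: [-0.4, 0.2, 0.1]
opening: 0.0874
gripper_force: 0.0
```

```bash
python3 w.py w7
```

```text
[0.52910395 0.39711947 0.15729033] [ 1.79958833e+02  1.78985540e-02 -2.53913743e+01] [ 5.37375838e+01  2.20585377e+01 -6.41171101e+00 -1.11586892e-02
 -6.15735557e+01  1.08763639e+01] [-0.52016855 -0.04777438 -0.24265644] 0.08737210171226996
```

View pics/w7.png

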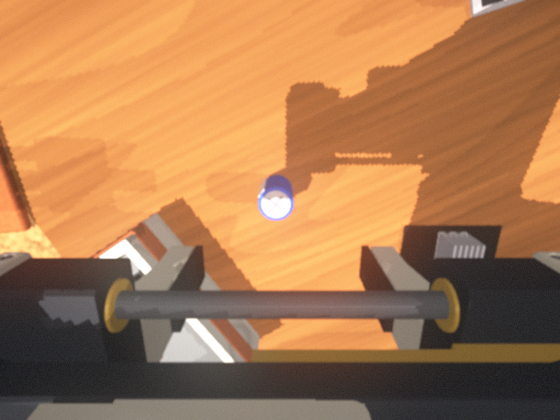

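The capacitor top is centred at (276,202), clear of the tray at lower left.

```bash
python3 -c "
from h import *
import pickle
p=pickle.load(open('pics/w7.pkl','rb'));p6=pickle.load(open('pics/w6.pkl','rb'))
x=plane(p,(276,202),.05);print(x,tri([ray(p,(276,202)),ray(p6,(50,95))]))
go(x[0],x[1],.012)
"
```

```text
[0.53198217 0.40008922 0.05      ] (array([0.5307947 , 0.40111867, 0.04785597]), np.float64(0.0008916616811886067))
pos [  1.4  -4.  145.3] ang [0. 0. 0.] q6 10.9 t 15.55
```

apply_moves([
  {"fingers": 70,"delta_pos": [1,-4,20],"angular": [0,0,0]},
  {"fingers": 70,"delta_pos": [1,-4,55],"angular": [0,0,0]},
  {"fingers": 70,"delta_pos": [1,-4,90],"angular": [0,0,0]},
  {"fingers": 70,"delta_pos": [1,-4,120],"angular": [0,0,0]},
  {"fingers": 70,"delta_pos": [1,-4,138],"angular": [0,0,0]},
  {"fingers": 70,"delta_pos": [1,-4,145],"angular": [0,0,0]},
  {"fingers": 60,"delta_pos": [1,-4,145],"angular": [0,0,0]},
  {"fingers": 50,"delta_pos": [1,-4,145],"angular": [0,0,0]},
  {"fingers": 42,"delta_pos": [1,-4,145],"angular": [0,0,0]},
  {"fingers": 38,"delta_pos": [1,-4,145],"angular": [0,0,0]},
])

```text
clock: 16.55
tool_pos: [0.5329, 0.4014, 0.0139]
orientation: [-179.9, -0.0, -25.4]
force: [-1.0, -0.5, -0.3]
opening: 0.0435
gripper_force: 0.0
```

apply_moves([
  {"fingers": 35,"delta_pos": [0,0,0],"angular": [0,0,0]},
  {"fingers": 32,"delta_pos": [0,0,0],"angular": [0,0,0]},
  {"fingers": 28,"delta_pos": [0,0,0],"angular": [0,0,0]},
  {"fingers": 25,"delta_pos": [0,0,0],"angular": [0,0,0]},
  {"fingers": 25,"delta_pos": [0,0,0],"angular": [0,0,0]},
  {"fingers": 25,"delta_pos": [0,0,-5],"angular": [0,0,0]},
  {"fingers": 25,"delta_pos": [0,0,-20],"angular": [0,0,0]},
  {"fingers": 25,"delta_pos": [0,0,-45],"angular": [0,0,0]},
  {"fingers": 25,"delta_pos": [0,0,-70],"angular": [0,0,0]},
  {"fingers": 25,"delta_pos": [0,0,-70],"angular": [0,0,0]},
])

```text
clock: 17.55
tool_pos: [0.5344, 0.4028, 0.0878]
orientation: [-179.6, -0.1, -25.3]
force: [1.3, 0.3, 0.2]
opening: 0.0311
gripper_force: 30.0
```

```bash
python3 -c "
from h import *
go(.4545,-.0968,.082)"
```

```text
pos [141.7 485.8   2.8] ang [-0.4 -0.1  0. ] q6 10.9 t 17.55
```

apply_moves([
  {"fingers": 25,"delta_pos": [3,10,0],"angular": [0,0,0]},
  {"fingers": 25,"delta_pos": [9,30,0],"angular": [0,0,0]},
  {"fingers": 25,"delta_pos": [17,60,0],"angular": [0,0,0]},
  {"fingers": 25,"delta_pos": [28,95,0],"angular": [0,0,0]},
  {"fingers": 25,"delta_pos": [39,133,0],"angular": [0,0,0]},
  {"fingers": 25,"delta_pos": [50,171,0],"angular": [0,0,0]},
  {"fingers": 25,"delta_pos": [61,209,0],"angular": [0,0,0]},
  {"fingers": 25,"delta_pos": [72,247,0],"angular": [0,0,0]},
  {"fingers": 25,"delta_pos": [83,285,0],"angular": [0,0,0]},
  {"fingers": 25,"delta_pos": [94,323,0],"angular": [0,0,0]},
])

```text
clock: 18.55
tool_pos: [0.4773, 0.0665, 0.0822]
orientation: [179.9, 0.0, -25.4]
force: [0.7, -0.2, -1.6]
opening: 0.0313
gripper_force: 30.0
```

```bash
python3 -c "
from h import *
go(.4545,-.0968,.084)"
```

```text
pos [ 49.5 157.3  -1.7] ang [0.1 0.  0. ] q6 33.2 t 18.55
```

apply_moves([
  {"fingers": 25,"delta_pos": [11,38,0],"angular": [0,0,0]},
  {"fingers": 25,"delta_pos": [22,74,0],"angular": [0,0,0]},
  {"fingers": 25,"delta_pos": [32,106,0],"angular": [0,0,0]},
  {"fingers": 25,"delta_pos": [40,135,0],"angular": [0,0,0]},
  {"fingers": 25,"delta_pos": [46,154,0],"angular": [0,0,0]},
  {"fingers": 25,"delta_pos": [48,162,0],"angular": [0,0,0]},
  {"fingers": 25,"delta_pos": [48,162,0],"angular": [0,0,0]},
  {"fingers": 25,"delta_pos": [48,162,0],"angular": [0,0,0]},
  {"fingers": 25,"delta_pos": [48,162,0],"angular": [0,0,0]},
])

```text
clock: 19.45
tool_pos: [0.4528, -0.0975, 0.0825]
orientation: [-180.0, 0.0, -25.4]
force: [0.1, 1.2, -0.8]
opening: 0.0313
gripper_force: 30.0
```

```bash
python3 -c "
from h import *
go(.4548,-.0968,.0165)"
```

```text
pos [ 1.5 -1.5 66. ] ang [-0.  0. -0.] q6 52.3 t 19.45
```

apply_moves([
  {"fingers": 25,"delta_pos": [1.5,-1,15],"angular": [0,0,0]},
  {"fingers": 25,"delta_pos": [1.5,-1,35],"angular": [0,0,0]},
  {"fingers": 25,"delta_pos": [1.5,-1,52],"angular": [0,0,0]},
  {"fingers": 25,"delta_pos": [1.5,-1,61],"angular": [0,0,0]},
  {"fingers": 25,"delta_pos": [1.5,-1,65],"angular": [0,0,0]},
  {"fingers": 25,"delta_pos": [1.5,-1,66.5],"angular": [0,0,0]},
  {"fingers": 25,"delta_pos": [1.5,-1,66.5],"angular": [0,0,0]},
  {"fingers": 25,"delta_pos": [1.5,-1,66.5],"angular": [0,0,0]},
])

```text
clock: 20.25
tool_pos: [0.455, -0.0978, 0.0167]
orientation: [-180.0, -0.1, -25.4]
force: [0.9, -0.3, -1.2]
opening: 0.0317
gripper_force: 30.0
```

apply_moves([
  {"fingers": 33,"delta_pos": [0,0,0],"angular": [0,0,0]},
  {"fingers": 40,"delta_pos": [0,0,0],"angular": [0,0,0]},
  {"fingers": 50,"delta_pos": [0,0,0],"angular": [0,0,0]},
  {"fingers": 60,"delta_pos": [0,0,0],"angular": [0,0,0]},
  {"fingers": 70,"delta_pos": [0,0,0],"angular": [0,0,0]},
  {"fingers": 70,"delta_pos": [0,0,-15],"angular": [0,0,0]},
  {"fingers": 80,"delta_pos": [0,0,-45],"angular": [0,0,0]},
  {"fingers": 87,"delta_pos": [0,0,-85],"angular": [0,0,0]},
  {"fingers": 87,"delta_pos": [0,0,-125],"angular": [0,0,0]},
  {"fingers": 87,"delta_pos": [0,0,-140],"angular": [0,0,0]},
])

```text
clock: 21.25
tool_pos: [0.4563, -0.0978, 0.16]
orientation: [-179.8, -0.3, -25.4]
force: [0.9, 0.7, -0.4]
opening: 0.0862
gripper_force: 0.0
```

```bash
python3 w.py w8; python3 -c "
from h import *
go(.632,.15,.16)"
```

```text
[ 0.45691775 -0.09779309  0.16094555] [-179.79945774   -0.36589937  -25.35516315] [ 12.21080129   3.75839014 -30.40627408   0.07787159 -55.42306435
  52.3907135 ] [1.59331521 0.08085567 2.74616994] 0.08679312386980183
pos [  52.1 -298.9    2.3] ang [-0.2 -0.4  0. ] q6 52.4 t 21.3
```

View pics/w8.png

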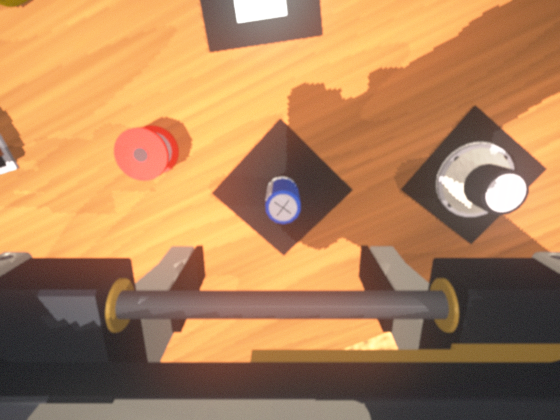

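The capacitor stands on its mat: top at (283,207), mat corners (281,119), (351,188), (285,255) and (213,192). The spool is untouched.

apply_moves([
  {"fingers": 87,"delta_pos": [5,-25,0],"angular": [0,0,0]},
  {"fingers": 87,"delta_pos": [11,-60,0],"angular": [0,0,0]},
  {"fingers": 87,"delta_pos": [17,-98,0],"angular": [0,0,0]},
  {"fingers": 87,"delta_pos": [24,-138,0],"angular": [0,0,0]},
  {"fingers": 87,"delta_pos": [31,-178,0],"angular": [0,0,0]},
  {"fingers": 87,"delta_pos": [38,-218,0],"angular": [0,0,0]},
  {"fingers": 87,"delta_pos": [45,-258,0],"angular": [0,0,0]},
  {"fingers": 87,"delta_pos": [50,-285,0],"angular": [0,0,0]},
  {"fingers": 87,"delta_pos": [52,-299,0],"angular": [0,0,0]},
  {"fingers": 87,"delta_pos": [52,-299,0],"angular": [0,0,0]},
])

```text
clock: 22.3
tool_pos: [0.63, 0.1511, 0.1549]
orientation: [179.9, 0.0, -25.3]
force: [0.3, -0.3, -0.7]
opening: 0.0871
gripper_force: 0.0
```

apply_moves([
  {"fingers": 87,"delta_pos": [0,0,0],"angular": [0,0,0]},
  {"fingers": 87,"delta_pos": [0,0,0],"angular": [0,0,0]},
])

```text
clock: 22.5
tool_pos: [0.629, 0.1489, 0.1561]
orientation: [180.0, 0.0, -25.4]
force: [0.1, -0.1, 0.5]
opening: 0.087
gripper_force: 0.0
```

```bash
python3 w.py w9;  python3 -c "
from h import *
import pickle
p=pickle.load(open('pics/w8.pkl','rb'))
print('cap',plane(p,(283,207),.053),'mat',np.mean([plane(p,q,.003) for q in [(281,119),(351,188),(285,255),(213,192)]],0))
I=cv2.imread('pics/top0.png')
cv2.imwrite('pics/topc.png',cv2.resize(I[170:220,190:360],None,fx=4,fy=4,interpolation=2))"
```

```text
[0.62920252 0.14895122 0.15631168] [-1.79996875e+02  3.87757785e-03 -2.54482794e+01] [ 3.05708349e+01  2.07624276e+01 -8.54949219e+00 -5.69037518e-03
 -6.06876565e+01  3.39836715e+01] [-0.4368969   0.27530684 -0.59360762] 0.08713661837611718
cap [ 0.45312631 -0.0981146   0.053     ] mat [ 0.45464279 -0.09828419  0.003     ]
```

View pics/w9.png

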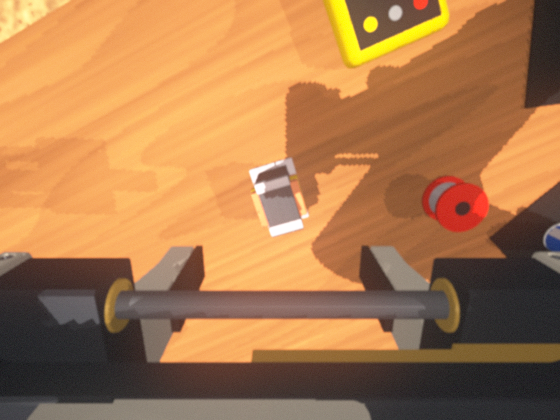

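The capacitor is within 2 mm of its mat's centre. The transformer is at about (278,197), tilted slightly; I'll zoom in on it.

```bash
python3 -c "
import cv2
I=cv2.imread('pics/w9.png');cv2.imwrite('pics/w9c.png',cv2.resize(I[145:245,230:330],None,fx=6,fy=6,interpolation=2))"
```

```text
(no output)
```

View pics/w9c.png

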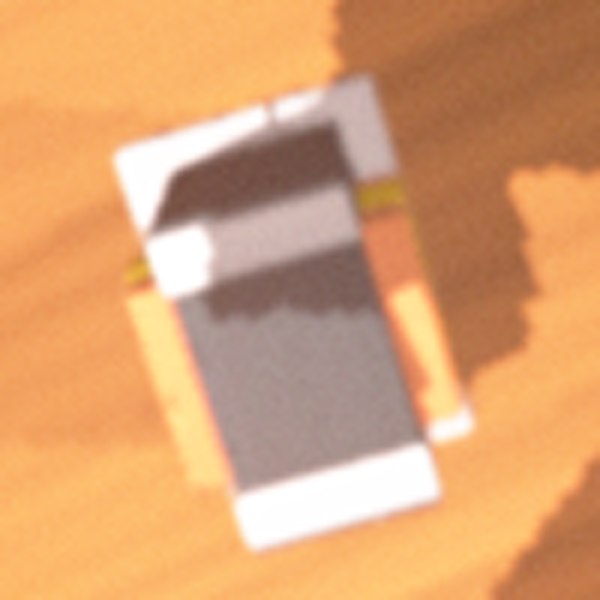

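Crop: the core's top face has corners at (148,232), (350,185), (440,500) and (252,548). The base plate corners are (118,155), (370,78) and (470,430).

```bash
python3 -c "
from h import *
import pickle
p=pickle.load(open('pics/w9.pkl','rb'))
f=lambda q,z:plane(p,np.array(q)/6+[230-.4,145-.4],z)[:2]
a,b,c,d=[f(q,.046) for q in [(148,232),(350,185),(440,500),(252,548)]]
C=(a+b+c+d)/4;v=(a+b-c-d)/2;print('core',C,np.linalg.norm(v),np.linalg.norm(a-b),np.linalg.norm(c-d),np.degrees(np.arctan2(v[1],v[0])))
a,b,c=[f(q,.004) for q in [(118,155),(370,78),(470,430)]]
print('base',(a+c)/2,np.linalg.norm(a-b),np.linalg.norm(b-c),np.degrees(np.arctan2(*(b-c)[::-1])))
im=cv2.imread('pics/top0.png');t=cam('top');s=cam('scene')
# mat outline: white patch in the top picture
m=np.zeros(im.shape[:2],np.uint8);m[172:216,312:358]=im[172:216,312:358].min(2)>110
c=max(cv2.findContours(m,0,1)[0],key=cv2.contourArea)[:,0]
r=cv2.minAreaRect(np.array([plane(t,q,.003)[:2]*1000 for q in c],np.float32));b=cv2.boxPoints(r)
print(r,b)
print('height check',tri([ray(p,np.array((300,366))/6+[229.6,144.6]),ray(t,(217,195))]))
"
```

```text
core [0.62621545 0.1517413 ] 0.051370672406392835 0.030126979057484935 0.029748145388795503 -9.295426603432809
base [0.62606584 0.15220519] 0.04363254650164013 0.0638971715491092 -9.141982232480427
((637.6553955078125, -158.90321350097656), (48.95941925048828, 69.00166320800781), 72.29109954833984) [[ 597.34314  -171.72844 ]
 [ 663.0751   -192.71742 ]
 [ 677.96765  -146.07799 ]
 [ 612.2357   -125.089005]]
height check (array([0.62770413, 0.14943094, 0.04913905]), np.float64(0.0013159435206249188))
```

```bash
python3 -c "
from h import *
go(.6262,.152,.008,-9.2)"
```

```text
pos [ -4.   -1.5 148.3] ang [ -0.    0.  -16.2] q6 34.0 t 22.55
```

apply_moves([
  {"fingers": 80,"delta_pos": [-4,-1.5,10],"angular": [0,0,-8]},
  {"fingers": 80,"delta_pos": [-4,-1.5,40],"angular": [0,0,-16.2]},
  {"fingers": 80,"delta_pos": [-4,-1.5,75],"angular": [0,0,-16.2]},
  {"fingers": 80,"delta_pos": [-4,-1.5,80],"angular": [0,0,-16.2]},
  {"fingers": 80,"delta_pos": [-4,-1.5,105],"angular": [0,0,-16.2]},
  {"fingers": 80,"delta_pos": [-4,-1.5,130],"angular": [0,0,-16.2]},
  {"fingers": 80,"delta_pos": [-4,-1.5,143],"angular": [0,0,-16.2]},
  {"fingers": 80,"delta_pos": [-4,-1.5,148],"angular": [0,0,-16.2]},
  {"fingers": 70,"delta_pos": [-4,-1.5,148],"angular": [0,0,-16.2]},
  {"fingers": 60,"delta_pos": [-4,-1.5,148],"angular": [0,0,-16.2]},
])

```text
clock: 23.55
tool_pos: [0.6276, 0.1533, 0.0094]
orientation: [-179.9, -0.1, -9.2]
force: [0.1, -0.3, 0.2]
opening: 0.0689
gripper_force: 0.0
```

apply_moves([
  {"fingers": 50,"delta_pos": [0,0,0],"angular": [0,0,0]},
  {"fingers": 46,"delta_pos": [0,0,0],"angular": [0,0,0]},
  {"fingers": 42,"delta_pos": [0,0,0],"angular": [0,0,0]},
  {"fingers": 36,"delta_pos": [0,0,0],"angular": [0,0,0]},
  {"fingers": 36,"delta_pos": [0,0,0],"angular": [0,0,0]},
  {"fingers": 36,"delta_pos": [0,0,0],"angular": [0,0,0]},
  {"fingers": 36,"delta_pos": [0,0,0],"angular": [0,0,0]},
])

```text
clock: 24.25
tool_pos: [0.6269, 0.153, 0.0086]
orientation: [-180.0, -0.0, -9.2]
force: [-2.6, 0.1, 6.3]
opening: 0.0437
gripper_force: 30.0
```

apply_moves([
  {"fingers": 36,"delta_pos": [0,0,-5],"angular": [0,0,0]},
  {"fingers": 36,"delta_pos": [0,0,-20],"angular": [0,0,0]},
  {"fingers": 36,"delta_pos": [0,0,-45],"angular": [0,0,0]},
  {"fingers": 36,"delta_pos": [0,0,-70],"angular": [0,0,0]},
  {"fingers": 36,"delta_pos": [0,0,-80],"angular": [0,0,0]},
  {"fingers": 36,"delta_pos": [0,0,-80],"angular": [0,0,0]},
  {"fingers": 36,"delta_pos": [0,0,-80],"angular": [0,0,0]},
])

```text
clock: 24.95
tool_pos: [0.6261, 0.1528, 0.0874]
orientation: [180.0, 0.1, -9.2]
force: [-0.3, 1.0, -3.5]
opening: 0.0438
gripper_force: 30.0
```

```bash
python3 -c "
from h import *
go(.637,-.159,.088,-17.7)"
```

```text
pos [ 60.7 306.1  -0.6] ang [0.  0.1 8.5] q6 49.8 t 24.95
```

apply_moves([
  {"fingers": 36,"delta_pos": [2,12,0],"angular": [0,0,1]},
  {"fingers": 36,"delta_pos": [8,40,0],"angular": [0,0,2]},
  {"fingers": 36,"delta_pos": [15,76,0],"angular": [0,0,3]},
  {"fingers": 36,"delta_pos": [23,114,0],"angular": [0,0,4]},
  {"fingers": 36,"delta_pos": [30,152,0],"angular": [0,0,5]},
  {"fingers": 36,"delta_pos": [38,190,0],"angular": [0,0,6]},
  {"fingers": 36,"delta_pos": [45,228,0],"angular": [0,0,7]},
  {"fingers": 36,"delta_pos": [52,262,0],"angular": [0,0,8]},
  {"fingers": 36,"delta_pos": [58,290,0],"angular": [0,0,8.5]},
  {"fingers": 36,"delta_pos": [60.7,306,0],"angular": [0,0,8.5]},
])

```text
clock: 25.95
tool_pos: [0.6364, -0.1615, 0.0864]
orientation: [179.9, 0.2, -17.9]
force: [0.8, -0.2, -3.2]
opening: 0.0441
gripper_force: 30.0
```

apply_moves([
  {"fingers": 36,"delta_pos": [0,0,0],"angular": [0,0,0]},
  {"fingers": 36,"delta_pos": [0,0,0],"angular": [0,0,0]},
  {"fingers": 36,"delta_pos": [0,0,0],"angular": [0,0,0]},
])

```text
clock: 26.25
tool_pos: [0.6375, -0.1581, 0.0876]
orientation: [180.0, 0.0, -17.7]
force: [-0.9, 0.4, -3.1]
opening: 0.0442
gripper_force: 30.0
```

```bash
python3 w.py w10; python3 -c "
from h import *
go(.637,-.159,.012,-17.7)
import pickle
p=pickle.load(open('pics/w10.pkl','rb'));im=cv2.imread('pics/w10.png')
m=np.uint8(im.max(2)<75);m[240:]=0
c=cv2.convexHull(max(cv2.findContours(m,0,1)[0],key=cv2.contourArea))[:,0]
print(c.min(0),c.max(0),cv2.minAreaRect(np.array([plane(p,q,.003)[:2]*1000 for q in c],np.float32)))"
```

```text
[ 0.63772113 -0.15784218  0.08780286] [ 1.79999829e+02  2.23609146e-02 -1.76393280e+01] [ 3.06812626e+00  2.52642724e+01 -1.14245524e+01 -9.65819197e-03
 -5.33321523e+01  6.92983148e+01] [ 0.25200497  0.2899287  -3.51202068] 0.04385793537867768
pos [-0.3  1.3 75.8] ang [0.  0.  0.1] q6 69.3 t 26.3
[323 202] [344 239] ((616.6873779296875, -196.8618621826172), (16.578838348388672, 32.58603286743164), 71.2943115234375)
```

View pics/w10.png

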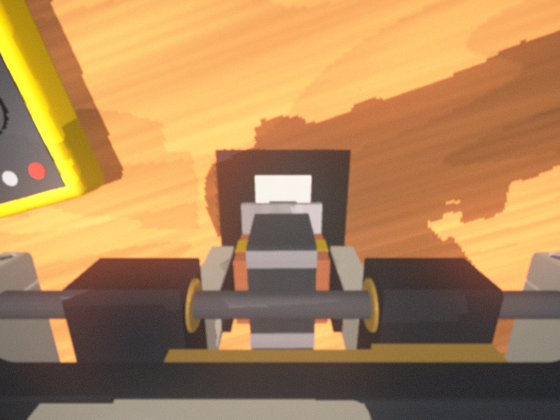

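Above the mat, the transformer (columns 242–323) lines up with the white outline (255–311) and the mat (217–349).

apply_moves([
  {"fingers": 36,"delta_pos": [0,1,15],"angular": [0,0,0]},
  {"fingers": 36,"delta_pos": [0,1,35],"angular": [0,0,0]},
  {"fingers": 36,"delta_pos": [0,1,55],"angular": [0,0,0]},
  {"fingers": 36,"delta_pos": [0,1,68],"angular": [0,0,0]},
  {"fingers": 36,"delta_pos": [0,1,73],"angular": [0,0,0]},
  {"fingers": 36,"delta_pos": [0,1,76],"angular": [0,0,0]},
  {"fingers": 36,"delta_pos": [0,1,76],"angular": [0,0,0]},
  {"fingers": 36,"delta_pos": [0,1,76],"angular": [0,0,0]},
])

```text
clock: 27.1
tool_pos: [0.6382, -0.1597, 0.0128]
orientation: [-180.0, -0.1, -17.7]
force: [0.3, 0.1, -3.3]
opening: 0.0437
gripper_force: 30.0
```

apply_moves([
  {"fingers": 46,"delta_pos": [0,0,0],"angular": [0,0,0]},
  {"fingers": 55,"delta_pos": [0,0,0],"angular": [0,0,0]},
  {"fingers": 65,"delta_pos": [0,0,0],"angular": [0,0,0]},
  {"fingers": 75,"delta_pos": [0,0,0],"angular": [0,0,0]},
  {"fingers": 80,"delta_pos": [0,0,0],"angular": [0,0,0]},
  {"fingers": 80,"delta_pos": [0,0,-15],"angular": [0,0,0]},
  {"fingers": 87,"delta_pos": [0,0,-45],"angular": [0,0,0]},
  {"fingers": 87,"delta_pos": [0,0,-85],"angular": [0,0,0]},
  {"fingers": 87,"delta_pos": [0,0,-125],"angular": [0,0,0]},
  {"fingers": 87,"delta_pos": [0,0,-150],"angular": [0,0,0]},
])

```text
clock: 28.1
tool_pos: [0.6387, -0.16, 0.167]
orientation: [-180.0, -0.3, -17.7]
force: [0.5, 0.5, -0.3]
opening: 0.0871
gripper_force: 0.0
```

apply_moves([
  {"fingers": 87,"delta_pos": [0,0,0],"angular": [0,0,0]},
  {"fingers": 87,"delta_pos": [0,0,0],"angular": [0,0,0]},
  {"fingers": 87,"delta_pos": [0,0,0],"angular": [0,0,0]},
])

```text
clock: 28.4
tool_pos: [0.6368, -0.1596, 0.1616]
orientation: [180.0, 0.1, -17.7]
force: [-0.7, 0.0, -0.1]
opening: 0.087
gripper_force: 0.0
```

```bash
python3 w.py w11; python3 -c "
from h import *
s=ctrl.snapshot('scene')[:,:,::-1];w=cv2.imread('pics/w11.png')
cv2.imwrite('pics/fin.png',np.vstack([w[60:260,80:480],cv2.resize(s[110:300,120:500],(400,200))]).repeat(1,0))"
```

```text
[ 0.63669171 -0.15967946  0.1611499 ] [ 1.79978412e+02  1.02242050e-01 -1.77088995e+01] [ 2.90080188e+00  2.14631980e+01 -6.78773667e+00 -1.78996609e-02
 -6.18523641e+01  6.93987762e+01] [-0.33902613  0.06948581 -0.00040456] 0.08692614529604324
```

View pics/fin.png

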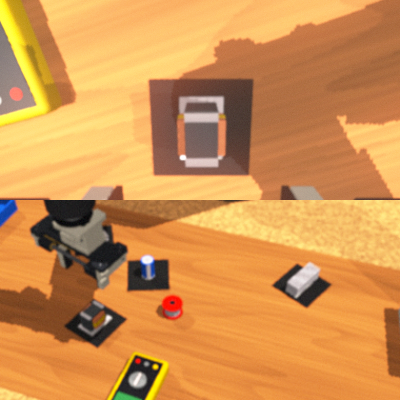

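The transformer sits square and centred: its base edge is about 17 px from the mat edge, against about 19 px expected. All four parts are placed, and the spool and meter are unmoved.

```bash
python3 -c "
from plant import ctrl
print(ctrl.close_job())"
```

```text
the job is handed in; nothing more can be done
None
```

I set all four parts upright and released on their own mats, each within about 3 mm of centre by my camera checks, left the meter and spool untouched, and handed the job in at about 28.5 s; no verdict was returned.

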